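# Square a notebook into a copying guide

## Task

Get the notebook ready for copying: push it along the desk with the fingers until its spine lies flat against the long rail of the metal copying guide, and push the guide's sliding stop to the right until the notebook sits snugly, with no gap, between it and the fixed stop at the rail's right-hand end. Only push: do not grip or lift the notebook or the sliding stop, and leave the other things on the desk where they are.

Things in the scene. Friction and masses are not known exactly. Their poses are not given: they have to be found in the camera images.
- notebook: Black pocket notebook, loose, flat on the desk, 140 (x) x 92 (y) x 12 mm thick, 0.11 to 0.23 kg. Origin: centre of its underside. x runs along its long edges; the spine is the long edge at +y, facing the rail at the start, up to 0.3 rad off parallel. Slides with ordinary friction (1 to 2 N); nothing lies between it and the rail.
- guide: Aluminium copying guide fixed to the desk, an L from above; place and yaw (up to 0.2 rad) vary. Origin: on the desk under the middle of the front face of the rail. Its y runs along the rail to the robot's left, its x away from the robot. Rail: x 0 to 14, y -170 to 170 mm, 16 mm high. Notebook home: its centre at x = -46, y = -75 mm in this frame.
- fixed_stop_face (a point): On the inner (left) face of the guide's fixed stop, a bar at the rail's right end that sticks out towards the robot: guide x -75 to 0, y -160 to -145 mm, 16 mm high. This point: guide x = -37, y = -145 mm, 8 mm up. Axes as the guide's.
- slide_stop (a joint): Travel (m) of the grey plastic sliding stop that rides on the rail: 0 at the left, growing to the right (guide -y) up to 0.150; starts at 0 to 0.025. Stays where left, takes about 1.5 N. Its right face is at guide y = 125 mm minus this travel, so it meets the edge of the notebook at home at 0.130. It may push the notebook along.
- slide_stop_mid (a point): Centre of the sliding stop's arm, the bar in front of the rail that is pushed: guide x -65 to -1 mm, 25 mm wide along guide y (its left, outer face is 12.5 mm left of this point), top 22 mm above the desk. This point: 11 mm up, guide x = -33 mm. Axes as the guide's.
- battery: AA cell, loose, lying behind the rail, 15 x 50 x 15 mm; leave alone. Origin: centre of underside, long along its y.
- stapler: Stapler, loose, behind the left half of the rail, 130 (x) x 36 x 34 mm high; leave alone. Origin: centre of underside.
- eraser: Eraser, loose, to the right of the fixed stop, 20 x 44 x 11 mm; leave alone. Origin: centre of underside.
- matchbox: Matchbox, loose, in front of the sliding stop, towards the robot on the left, 36 x 55 x 14 mm; leave alone. Origin: centre of underside.
- tape_roll: Roll of tape, loose, at the front right, 96 mm across, 48 mm high; leave alone. Origin: centre of underside.
- ink_bottle: Square ink bottle, loose, to the left of the guide's end, 52 x 52 x 62 mm high; leave alone. Origin: centre of underside.
Things that resemble listed ones, but are neither listed nor needed, are in the scene too. Of the things shaped like the notebook, the black one is meant.

How it is judged:
By the outcome, as a careful person would: the job done as asked, in the order asked, and still so for the second after the job is handed in, with the robot touching nothing.
It also fails if it takes over 43 s, if anything falls off the work surface, if the arm or the gripper's body presses on something with over 40 N, if the wrist force passes 120 N, or if a joint passes its speed limit or range.

## Robot

A 6-joint arm with a two-finger parallel gripper is mounted at the origin on the work surface; the furniture and walls round the work are solid. World frame = base frame: x ahead of the robot, y to its left, z up, the work surface at z = 0. Lengths are in m, angles in rad, forces in N, time in s.
With the tool pointing down it reaches from about 0.35 to 0.85 m from the base axis. Payload 8.1 kg.
Tool frame: the origin (TCP) lies on the front face of the gripper's body, between the roots of the fingers; the fingertips stand 73 mm ahead of it and the grasp point (between the pads) lies 54 mm ahead of it; z points along the fingers, y is the line along which they close (so a half turn about z gives the same grasp; the last joint's range is limited). The gripper opens to 85 mm and grips with 20 to 120 N. Pads are 22 mm wide; open, the fingers measure 114 mm over their backs; the gripper's body (76 mm by 85 mm) begins 54 mm behind the grasp point. The pads swing forward as they close: fully open they stand 13 mm farther back than shut.
Start: joints at [-1.238, 0.13, 1.488, -0, 1.523, -0.085], TCP at [0.243, -0.548, 0.304] pointing down, gripper open.
Joint ranges: [-2.96, 2.96], [-0.89, 2.26], [0.02, 2.5], [-1.34, 4.48], [0, 2.73], [-2.66, 2.66]. Speed limits (rad/s): [2.39, 2.39, 2.79, 3.14, 3.14, 3.14].

## Interface

Orientations are given as a rotation vector (axis times angle).
In Python, from rig import r, viewer, finish_job gives the robot as it stands.
- The arm moves only by the tool drive_tool, never from a script. Its arguments are lists of equal length, an entry for each row: "slide": the shift along the tool's x, y, z in m, a list of three; "dr": the turn, a rotation vector about the tool's x, y, z in degrees, a list of three. A call has 1 to 10 rows; each row shifts and turns the commanded pose from where the row before left it, along the tool's axes as they then stand; what a row does not reach is not made up. A row lasts 1/8 s, in which the tool goes at most 62.5 mm and 10.7 degrees, less where a joint would pass 70% of its speed; a pose out of reach is approached as far as the arm can. A call with a gripper value outside its range is refused whole. "claw" is the gripper command: -1 is fully open, 1 is shut, values between are in proportion, set as the call begins (left out, the last holds). The fingers move at their own pace and stop on an object; "force" is the grip in N (left out, the last holds). Time passes only in rows, so rows that do not move let the fingers close. It gives the time, the measured TCP pose, the force, the opening and the grip force at its end, in the units of the state.
- r.get_obs(): the state, without advancing time (a new reading comes with each control period).
- viewer.capture(name): name is "side" or "top"; returns a dict with "img" (420x560x3 uint8, red, green, blue), "fx", "fy", "cx", "cy" (pixels), "k1" (the pictures are not rectified: a ray, as slopes to the right and down, at radius r is drawn at 1 + k1 r^2 times it, then the intrinsics apply), "world_from_camera" (4x4, takes a point from camera to world coordinates). Camera axes: x right, y down, z forward; pixel columns grow to the right and rows downward; lengths in m; the calibration is good to about 2 mm. A picture is of the moment at which its call begins. There is no depth.
- finish_job(): hands the job in; it is judged then, once.
The state is a dict: "clock": time; "q": joint angles; "joint_vel": joint speeds; "joint_torque": joint torques, N m; "ee_pos": TCP position; "tool_rot": TCP orientation; "wrist_force": force on the tool from outside, world axes, zero at the start; "torque": the same for the moment, N m; "gripper_width": finger opening in m; "finger_force": force on a finger pad.
Only numpy, scipy, OpenCV 4.12 (cv2) and the standard library are available. Lean on these libraries where they do the work, as an engineer would, in place of code of your own. Each camera call takes 0.05 s, during which the arm holds its last target. There are 200 camera calls.

## Working session

There is one attempt and no reset: what is moved stays moved. The work goes in short steps, Python scripts to look and compute and a tool call to move; the robot and the scene stay as the last step left them, time stands still between calls to the robot, and variables do not carry over. Pictures are saved under pics/ and viewed, at most 10 in all, crops included, and the job is handed in when it is done.

Besides the shell and the picture viewer there is one more tool, called as name(argument=value, ...), one argument or row to a line, values as JSON. drive_tool: Moves the arm, as the interface text tells. Its arguments: {"type":"object","properties":{"slide":{"type":"array","items":{"type":"array","items":{"type":"number"}}},"dr":{"type":"array","items":{"type":"array","items":{"type":"number"}}},"claw":{"type":"number"},"force":{"type":"number"}},"required":["slide","dr"]}

```bash
ls; mkdir -p pics
python3 - <<'E'
from rig import r, viewer
import cv2,numpy as np,pickle
for n in("top","side"):
    c=viewer.capture(n); pickle.dump(c,open(n+".pkl","wb")); cv2.imwrite(f"pics/{n}0.png",c["img"][:,:,::-1])
    print(n,[c[k] for k in("fx","fy","cx","cy","k1")],np.round(c["world_from_camera"],3).tolist())
o=r.get_obs();print(o["clock"],o["ee_pos"],o["tool_rot"])
E
```

```text
pics
top [408.1449686444904, 408.1449686444904, 282.0988469954415, 205.56896438621624, 0.009145841991461033] [[0.014, -0.989, 0.145, 0.328], [-1.0, -0.011, 0.023, 0.02], [-0.022, -0.146, -0.989, 0.903], [0.0, 0.0, 0.0, 1.0]]
side [495.02324012339943, 495.02324012339943, 273.9223200962679, 214.12699029286327, -0.10585716777058007] [[-0.899, -0.229, 0.372, 0.077], [-0.437, 0.481, -0.76, 0.872], [-0.005, -0.846, -0.533, 0.622], [0.0, 0.0, 0.0, 1.0]]
0.1 [ 0.24333929 -0.54802046  0.30292681] [-3.07165517e+00 -6.51082398e-01  3.42781634e-04]
```

View pics/top0.png

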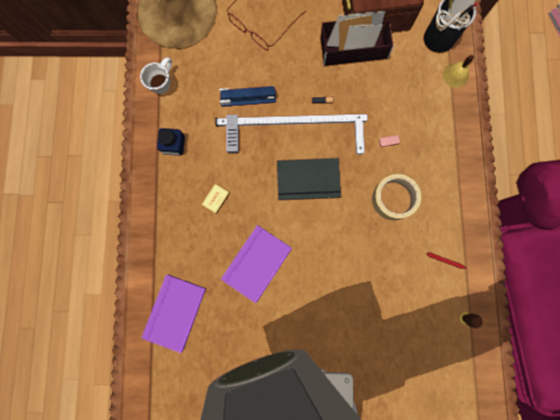

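View pics/side0.png

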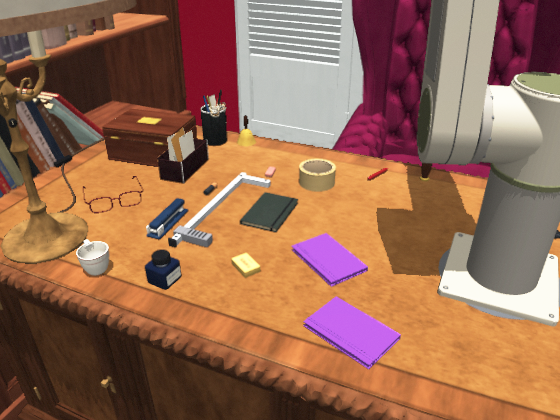

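The top view shows three notebook-shaped things: black at (309,179), and purple at (257,264) and (174,313). The black one fits the description and faces the rail, which runs from (217,122) to (367,118). The sliding stop is at (232,134) and the fixed stop at (360,136).

```bash
cat > h.py <<'E'
import cv2,numpy as np,pickle
def ray(c,px,z):
    """pixels -> world points on plane z"""
    K=np.array([[c["fx"],0,c["cx"]],[0,c["fy"],c["cy"]],[0,0,1]])
    p=cv2.undistortPoints(np.float64(px).reshape(-1,1,2),K,np.array([c["k1"],0,0,0.])).reshape(-1,2)
    T=np.array(c["world_from_camera"]); d=np.c_[p,np.ones(len(p))]@T[:3,:3].T
    return T[:3,3]+d*((z-T[2,3])/d[:,2])[:,None]
def big(m,box):
    x0,y0,x1,y1=box; k=np.zeros_like(m); k[y0:y1,x0:x1]=m[y0:y1,x0:x1]
    cs,_=cv2.findContours(k,cv2.RETR_EXTERNAL,cv2.CHAIN_APPROX_NONE)
    return max(cs,key=cv2.contourArea)
E
python3 - <<'E'
from h import *
c=pickle.load(open("top.pkl","rb"));im=c["img"];hsv=cv2.cvtColor(im,cv2.COLOR_RGB2HSV)
dark=((im.max(2)<85)*255).astype(np.uint8)
nb=big(dark,(265,145,355,210))
def rect(ct,z):
    w=ray(c,ct.reshape(-1,2),z)[:,:2].astype(np.float32)
    R=cv2.minAreaRect(w); print(np.round(R[0],4),np.round(R[1],4),round(R[2],2)); print(np.round(cv2.boxPoints(R),4).tolist())
rect(nb,.012)
white=((hsv[:,:,1]<45)&(hsv[:,:,2]>165)).astype(np.uint8)*255
g=big(white,(240,105,385,160)); 
w=ray(c,g.reshape(-1,2),.016)[:,:2]; 
print("rail ext",w.min(0),w.max(0)); rect(g,.016)
# rail only: pixels between
ys,xs=np.nonzero(white[105:135,245:350]); xs+=245; ys+=105
f=[(x,ys[xs==x].min(),ys[xs==x].max()) for x in range(245,350)]
f=np.array(f,float)
for k,o in((1,-.5),(2,.5)):
    W=ray(c,np.c_[f[:,0],f[:,k]+o],.016); a=np.polyfit(W[:,1],W[:,0],1); print("edge x=a*y+b",a)
ys,xs=np.nonzero(white[128:148,350:375]);xs+=350;ys+=128
for y in (130,135,140,145):
    s=xs[ys==y]; print(ray(c,[[s.min()-.5,y],[s.max()+.5,y]],.016)[:,:2])
W=ray(c,g.reshape(-1,2),.016); print("right end y",W[:,1].min())
gray=((hsv[:,:,1]<50)&(hsv[:,:,2]>80)&(hsv[:,:,2]<230)).astype(np.uint8)*255
rect(big(gray,(222,112,243,156)),.022)
y=big(((hsv[:,:,1]<140)&(hsv[:,:,2]>150)).astype(np.uint8)*255,(195,178,235,218));print("match");rect(y,.014)
print("ink",ray(c,[[158,130],[186,155]],.03)[:,:2])
cv2.imwrite("pics/crop0.png",cv2.resize(im[80:220,150:420,::-1],None,fx=2.9,fy=2.9,interpolation=cv2.INTER_CUBIC))
E
```

```text
[ 0.5204 -0.0164] [0.0884 0.1366] 2.93
[[0.47269999980926514, 0.0494999997317791], [0.4796999990940094, -0.0869000032544136], [0.5680000185966492, -0.08240000158548355], [0.5609999895095825, 0.05400000140070915]]
rail ext [ 0.58094383 -0.1453329 ] [0.66953925 0.13982509]
[ 0.6246 -0.003 ] [0.0885 0.2852] 0.3
[[0.5795999765396118, 0.13940000534057617], [0.5810999870300293, -0.14579999446868896], [0.6696000099182129, -0.1453000009059906], [0.6680999994277954, 0.13989999890327454]]
edge x=a*y+b [-0.03435428  0.66547321]
edge x=a*y+b [-0.03165239  0.6497251 ]
[[ 0.63186859 -0.12133342]
 [ 0.63196604 -0.13698946]]
[[ 0.62021854 -0.12120219]
 [ 0.62032099 -0.13683007]]
[[ 0.60861002 -0.12107098]
 [ 0.60873268 -0.13889808]]
[[ 0.597059   -0.12316522]
 [ 0.59717118 -0.13873484]]
right end y -0.1453328953488544
[0.6212 0.1561] [0.0844 0.0453] 1.62
[[0.5784000158309937, 0.17749999463558197], [0.5796999931335449, 0.13230000436306], [0.6639999747276306, 0.13459999859333038], [0.6626999974250793, 0.17990000545978546]]
match
[0.474  0.1905] [0.0382 0.0568] 58.45
[[0.4397999942302704, 0.1890999972820282], [0.48820000886917114, 0.15940000116825104], [0.5081999897956848, 0.19189999997615814], [0.45980000495910645, 0.22169999778270721]]
ink [[0.62394394 0.32072083]
 [0.56702023 0.25510598]]
```

View pics/crop0.png

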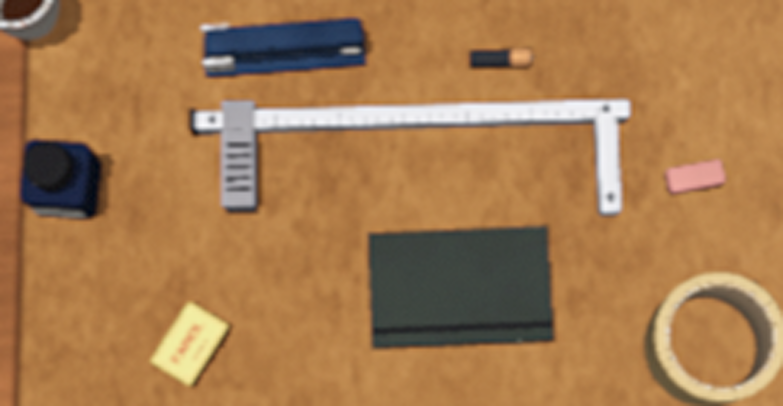

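The crop confirms it: the black notebook has its spine on the rail side and its elastic on the robot side. The measured sizes fit the given ones: notebook 137x88 mm, fixed-stop face at y≈-0.121, guide yaw ≈0.033, and origin ≈(0.650, 0.025). I'll square the tool to the guide and go behind the notebook.

drive_tool(
  slide=[
    [0, 0, 0],
    [0, 0, 0],
    [0, 0, 0],
    [0.02, -0.05, 0],
    [0.022, -0.05, 0],
    [0.022, -0.05, 0],
    [0.022, -0.05, 0],
    [0.022, -0.05, 0],
    [0.022, -0.05, 0],
  ],
  dr=[
    [0, 0, 8],
    [0, 0, 8],
    [0, 0, 6],
    [0, 0, 0],
    [0, 0, 0],
    [0, 0, 0],
    [0, 0, 0],
    [0, 0, 0],
    [0, 0, 0],
  ],
  claw=-1,
)

```text
clock: 1.23
ee_pos: [0.3634, -0.2424, 0.3036]
tool_rot: [-3.141, -0.053, 0.0]
wrist_force: [0.2, -0.2, 0.5]
gripper_width: 0.0855
finger_force: 0.0
```

drive_tool(
  slide=[
    [0.0172, -0.0447, 0],
    [0.0172, -0.0447, 0],
    [0.0172, -0.0447, 0],
    [0.0172, -0.0447, 0],
    [0.0172, -0.0447, 0],
    [0, 0, 0.05],
    [0, 0, 0.05],
    [0, 0, 0.05],
    [0, 0, 0.05],
    [0, 0, 0.018],
  ],
  dr=[
    [0, 0, 0],
    [0, 0, 0],
    [0, 0, 0],
    [0, 0, 0],
    [0, 0, 0],
    [0, 0, 0],
    [0, 0, 0],
    [0, 0, 0],
    [0, 0, 0],
    [0, 0, 0],
  ],
)

```text
clock: 2.48
ee_pos: [0.4388, -0.0174, 0.082]
tool_rot: [-3.14, -0.053, 0.01]
wrist_force: [-0.8, -0.4, -0.6]
gripper_width: 0.0855
finger_force: 0.0
```

Run:
```python
from rig import r, viewer
import cv2
c=viewer.capture("side"); cv2.imwrite("pics/s1.png",cv2.resize(c["img"][120:320,160:420,::-1],None,fx=3,fy=3))
print(r.get_obs()["ee_pos"])
```

```text
[ 0.43827807 -0.01735624  0.081024  ]
```

View pics/s1.png

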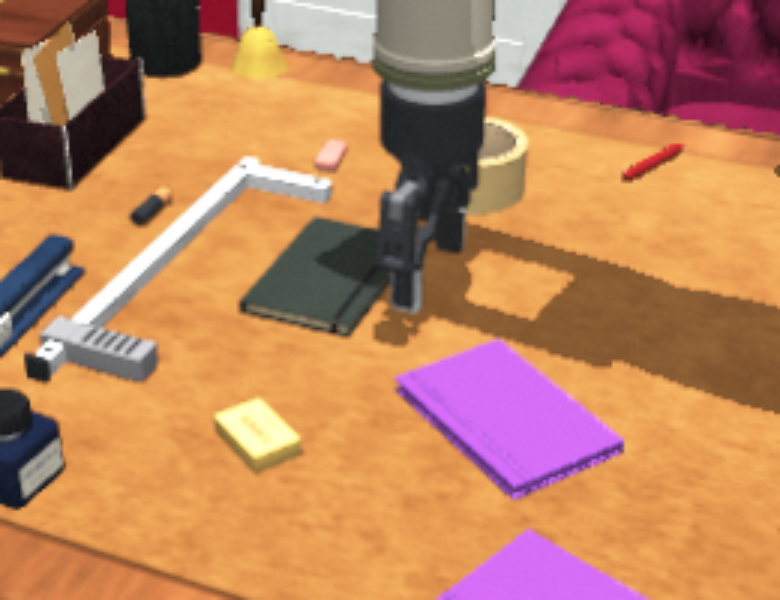

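The left fingertip, at crop (407,308), is still about 20 mm above its shadow, so open tips stand about 60 mm ahead of the TCP. I'll go down 16 mm and push along guide x.

drive_tool(
  slide=[
    [0, 0, 0.008],
    [0, 0, 0.006],
    [0, 0, 0.002],
    [0.012, 0, 0],
    [0.01, 0, 0],
    [0.01, 0, 0],
    [0.01, 0, 0],
  ],
  dr=[
    [0, 0, 0],
    [0, 0, 0],
    [0, 0, 0],
    [0, 0, 0],
    [0, 0, 0],
    [0, 0, 0],
    [0, 0, 0],
  ],
)

```text
clock: 3.4
ee_pos: [0.4842, -0.0164, 0.0702]
tool_rot: [-3.141, -0.053, 0.002]
wrist_force: [-6.0, 0.3, 8.8]
gripper_width: 0.0856
finger_force: 5.2
```

drive_tool(
  slide=[
    [0.01, 0, 0],
    [0.01, 0, 0],
    [0.01, 0, 0],
    [0.01, 0, 0],
    [0, 0, 0],
  ],
  dr=[
    [0, 0, 0],
    [0, 0, 0],
    [0, 0, 0],
    [0, 0, 0],
    [0, 0, 0],
  ],
)

```text
clock: 4.03
ee_pos: [0.5249, -0.0151, 0.0703]
tool_rot: [3.141, 0.053, 0.002]
wrist_force: [0.1, -0.0, 0.6]
gripper_width: 0.0854
finger_force: 0.1
```

Run:
```python
from rig import r, viewer
import cv2
c=viewer.capture("side"); cv2.imwrite("pics/s2.png",cv2.resize(c["img"][120:320,160:420,::-1],None,fx=3,fy=3))
print(r.get_obs()["ee_pos"])
```

```text
[ 0.52437352 -0.0151001   0.06998445]
```

View pics/s2.png

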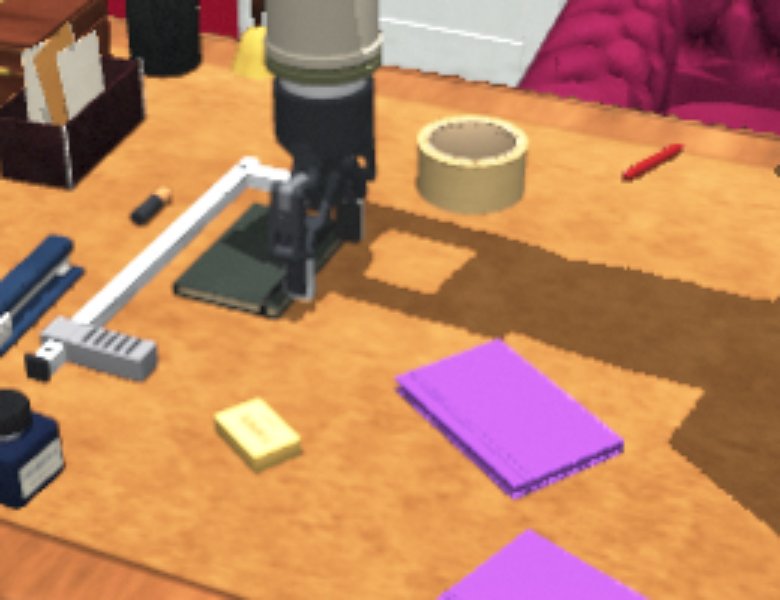

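The notebook moves square ahead of both fingers, and its near edge is at the fingertips, crop (270,310). About 23 mm are left to the rail.

drive_tool(
  slide=[
    [0.008, 0, 0.001],
    [0.006, 0, 0],
    [0.004, 0, 0],
    [0.002, 0, 0],
    [0, 0, 0],
  ],
  dr=[
    [0, 0, 0],
    [0, 0, 0],
    [0, 0, 0],
    [0, 0, 0],
    [0, 0, 0],
  ],
)

```text
clock: 4.7
ee_pos: [0.5435, -0.0145, 0.0693]
tool_rot: [3.141, 0.053, -0.002]
wrist_force: [-5.2, -0.6, 9.7]
gripper_width: 0.0855
finger_force: 5.4
```

drive_tool(
  slide=[
    [0.002, 0, 0],
    [0.001, 0, 0],
    [0, 0, 0],
  ],
  dr=[
    [0, 0, 0],
    [0, 0, 0],
    [0, 0, 0],
  ],
)

```text
clock: 5.08
ee_pos: [0.5463, -0.0144, 0.0693]
tool_rot: [3.141, 0.053, -0.002]
wrist_force: [-6.8, 1.0, 9.4]
gripper_width: 0.0853
finger_force: 5.8
```

Run:
```python
from rig import r, viewer
import cv2
c=viewer.capture("side"); cv2.imwrite("pics/s3.png",cv2.resize(c["img"][140:280,180:340,::-1],None,fx=4,fy=4))
o=r.get_obs();print(o["ee_pos"],o["wrist_force"])
```

```text
[ 0.54628878 -0.01432978  0.06928301] [-6.25897012  0.0776387   8.80070216]
```

View pics/s3.png

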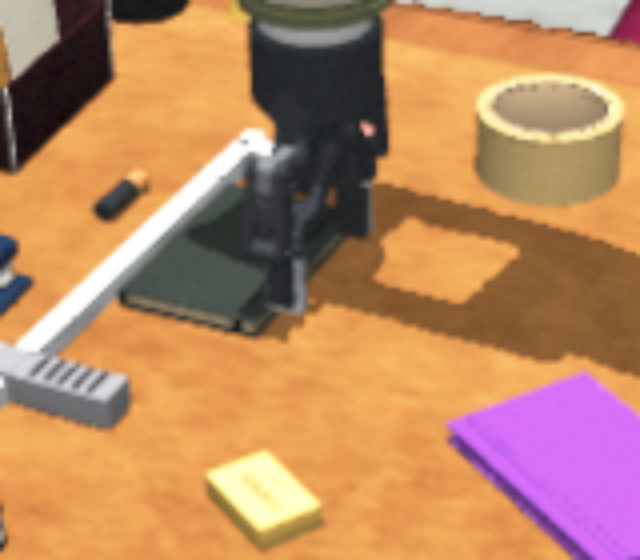

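The upward 9 N says the tips are rubbing the desk, so open tips reach it at TCP z≈0.070. The spine, at crop (122,292), is at or within a few mm of the rail. I'll raise the tool 4 mm and press gently.

drive_tool(
  slide=[
    [0, 0, -0.004],
    [0.001, 0, 0],
    [0.001, 0, 0],
    [0, 0, 0],
  ],
  dr=[
    [0, 0, 0],
    [0, 0, 0],
    [0, 0, 0],
    [0, 0, 0],
  ],
)

```text
clock: 5.62
ee_pos: [0.5486, -0.0142, 0.0727]
tool_rot: [-3.141, -0.053, 0.0]
wrist_force: [-0.0, -0.1, 0.6]
gripper_width: 0.0853
finger_force: 0.0
```

drive_tool(
  slide=[
    [0.001, 0, 0],
    [0.001, 0, 0],
    [0, 0, 0],
  ],
  dr=[
    [0, 0, 0],
    [0, 0, 0],
    [0, 0, 0],
  ],
)

```text
clock: 6.0
ee_pos: [0.5507, -0.0142, 0.0729]
tool_rot: [-3.141, -0.053, -0.0]
wrist_force: [-0.6, -0.1, -0.3]
gripper_width: 0.0855
finger_force: 0.0
```

drive_tool(
  slide=[
    [0.002, 0, 0],
    [0, 0, 0],
  ],
  dr=[
    [0, 0, 0],
    [0, 0, 0],
  ],
)

```text
clock: 6.25
ee_pos: [0.5528, -0.0141, 0.073]
tool_rot: [3.141, 0.053, 0.0]
wrist_force: [-0.6, -0.3, 0.5]
gripper_width: 0.0854
finger_force: 0.0
```

drive_tool(
  slide=[
    [0.002, 0, 0],
    [0, 0, 0],
  ],
  dr=[
    [0, 0, 0],
    [0, 0, 0],
  ],
)

```text
clock: 6.5
ee_pos: [0.5548, -0.014, 0.073]
tool_rot: [3.141, 0.053, 0.0]
wrist_force: [-0.3, -0.4, 0.6]
gripper_width: 0.0853
finger_force: 0.0
```

Run:
```python
from rig import r, viewer
import cv2
o=r.get_obs();print(o["ee_pos"],o["wrist_force"])
a=viewer.capture("side")["img"][140:240,190:330,::-1];b=viewer.capture("top")["img"][100:200,220:360,::-1]
cv2.imwrite("pics/s4.png",cv2.resize(cv2.vconcat([a,b])[:,:],None,fx=3,fy=3,interpolation=cv2.INTER_CUBIC))
```

```text
[ 0.5547683  -0.01404096  0.07295634] [-0.3290875  -0.39352661  0.57560509]
```

View pics/s4.png

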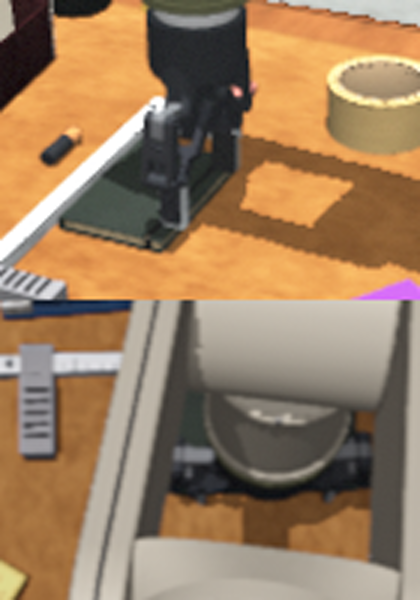

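Run:
```python
from h import *
from rig import viewer
c=viewer.capture("side")
for nm,px in(("s1tip",[295.7,222.7]),("s4tip",[250,216])):
    for z in(0,.005,.01,.02,.025): print(nm,z,np.round(ray(c,[px],z)[0,:2],4))
print("nb corners top z.012",np.round(ray(c,[[241.7,220],[210,213],[270,195]],.012)[:,:2],4))
im=c["img"];cv2.imwrite("pics/s5.png",cv2.resize(im[175:230,200:280,::-1],None,fx=9,fy=9,interpolation=cv2.INTER_CUBIC))
```

```text
s1tip 0 [ 0.4503 -0.003 ]
s1tip 0.005 [0.4473 0.004 ]
s1tip 0.01 [0.4443 0.011 ]
s1tip 0.02 [0.4383 0.0251]
s1tip 0.025 [0.4353 0.0321]
s4tip 0 [0.5586 0.0168]
s4tip 0.005 [0.5547 0.0237]
s4tip 0.01 [0.5508 0.0306]
s4tip 0.02 [0.5431 0.0443]
s4tip 0.025 [0.5392 0.0512]
nb corners top z.012 [[ 0.5583  0.0564]
 [ 0.6396  0.062 ]
 [ 0.5505 -0.073 ]]
```

View pics/s5.png

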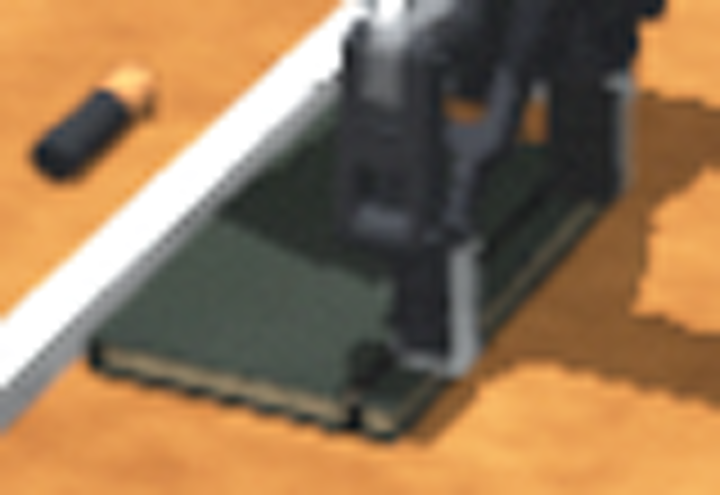

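The enlarged crop shows the tips standing on the notebook's near border at crop (440,365), so it was dragged by the contact on top. Contact at TCP z 0.069 on a 12 mm book puts the open tips only ~57 mm ahead. I'll lift, back off, go down to tip ≈5 mm, and push on the edge properly.

drive_tool(
  slide=[
    [0, 0, -0.01],
    [-0.02, 0, -0.005],
    [-0.02, 0, 0],
    [0, 0, 0.01],
    [0, 0, 0.01],
    [0, 0, 0.005],
    [0, 0, 0],
    [0.005, 0, 0],
    [0, 0, 0],
  ],
  dr=[
    [0, 0, 0],
    [0, 0, 0],
    [0, 0, 0],
    [0, 0, 0],
    [0, 0, 0],
    [0, 0, 0],
    [0, 0, 0],
    [0, 0, 0],
    [0, 0, 0],
  ],
)

```text
clock: 7.78
ee_pos: [0.5205, -0.0153, 0.0634]
tool_rot: [3.141, 0.053, 0.002]
wrist_force: [0.2, 0.2, 0.7]
gripper_width: 0.0855
finger_force: 0.0
```

drive_tool(
  slide=[
    [0.008, 0, 0],
    [0.006, 0, 0],
    [0.004, 0, 0],
    [0, 0, 0],
  ],
  dr=[
    [0, 0, 0],
    [0, 0, 0],
    [0, 0, 0],
    [0, 0, 0],
  ],
)

```text
clock: 8.28
ee_pos: [0.5379, -0.0146, 0.0629]
tool_rot: [3.141, 0.053, 0.0]
wrist_force: [-0.2, -0.2, -0.3]
gripper_width: 0.0851
finger_force: 0.0
```

drive_tool(
  slide=[
    [0.003, 0, 0],
    [0.003, 0, 0],
    [0, 0, 0],
  ],
  dr=[
    [0, 0, 0],
    [0, 0, 0],
    [0, 0, 0],
  ],
)

```text
clock: 8.65
ee_pos: [0.5438, -0.0145, 0.063]
tool_rot: [3.141, 0.053, 0.0]
wrist_force: [0.4, -0.7, -0.2]
gripper_width: 0.0854
finger_force: 0.0
```

drive_tool(
  slide=[
    [0.002, 0, 0],
    [0.001, 0, 0],
    [0, 0, 0],
  ],
  dr=[
    [0, 0, 0],
    [0, 0, 0],
    [0, 0, 0],
  ],
)

```text
clock: 9.02
ee_pos: [0.5466, -0.0143, 0.0628]
tool_rot: [-3.141, -0.053, 0.0]
wrist_force: [0.3, -0.1, 0.1]
gripper_width: 0.0855
finger_force: 0.3
```

drive_tool(
  slide=[
    [0.002, 0, 0],
    [0, 0, 0],
  ],
  dr=[
    [0, 0, 0],
    [0, 0, 0],
  ],
)

```text
clock: 9.28
ee_pos: [0.5485, -0.0143, 0.0628]
tool_rot: [3.141, 0.053, -0.001]
wrist_force: [-1.0, -0.1, 1.4]
gripper_width: 0.0854
finger_force: 0.8
```

drive_tool(
  slide=[
    [0.001, 0, 0],
    [0, 0, 0],
  ],
  dr=[
    [0, 0, 0],
    [0, 0, 0],
  ],
)

```text
clock: 9.52
ee_pos: [0.5487, -0.0142, 0.0627]
tool_rot: [-3.141, -0.053, 0.004]
wrist_force: [-7.3, 0.2, 4.1]
gripper_width: 0.0854
finger_force: 3.3
```

drive_tool(
  slide=[
    [0.001, 0, 0],
    [0, 0, 0],
  ],
  dr=[
    [0, 0, 0],
    [0, 0, 0],
  ],
)

```text
clock: 9.78
ee_pos: [0.549, -0.0142, 0.0625]
tool_rot: [-3.141, -0.053, 0.007]
wrist_force: [-10.8, -1.2, 9.2]
gripper_width: 0.0855
finger_force: 5.7
```

drive_tool(
  slide=[
    [0.001, 0, 0],
    [0, 0, 0],
  ],
  dr=[
    [0, 0, 0],
    [0, 0, 0],
  ],
)

```text
clock: 10.02
ee_pos: [0.5492, -0.0142, 0.0624]
tool_rot: [-3.141, -0.053, 0.01]
wrist_force: [-16.3, -1.5, 12.6]
gripper_width: 0.0856
finger_force: 8.0
```

Force rises steeply at x 0.549, so the finger face is at ≈0.559, which is where the book's near edge should be. The spine is on the rail. I'll retreat, close, and go round to the left of the sliding stop.

drive_tool(
  slide=[
    [-0.015, 0, 0],
    [-0.015, 0, -0.01],
    [0, 0, -0.035],
    [0, 0, -0.04],
    [0.0245, -0.05, 0],
    [0.0245, -0.05, 0],
    [0.0245, -0.05, 0],
    [0.0245, -0.055, 0],
  ],
  dr=[
    [0, 0, 0],
    [0, 0, 0],
    [0, 0, 0],
    [0, 0, 0],
    [0, 0, 0],
    [0, 0, 0],
    [0, 0, 0],
    [0, 0, 0],
  ],
)

```text
clock: 11.02
ee_pos: [0.6137, 0.1946, 0.1483]
tool_rot: [-3.141, -0.052, -0.002]
wrist_force: [-0.0, -0.2, 0.3]
gripper_width: 0.0855
finger_force: 0.0
```

drive_tool(
  slide=[
    [0, 0, 0],
    [0, 0, 0],
    [0, 0, 0],
    [0, 0, 0],
    [0, 0, 0],
  ],
  dr=[
    [0, 0, 0],
    [0, 0, 0],
    [0, 0, 0],
    [0, 0, 0],
    [0, 0, 0],
  ],
  claw=1,
  force=20,
)

```text
clock: 11.65
ee_pos: [0.6127, 0.1922, 0.1482]
tool_rot: [-3.141, -0.051, -0.0]
wrist_force: [-0.2, 0.6, -0.2]
gripper_width: 0.0004
finger_force: 0.0
```

Run:
```python
from rig import r, viewer
import cv2,pickle
o=r.get_obs();print(o["ee_pos"],o["gripper_width"])
a=viewer.capture("side")["img"][140:290,150:340,::-1];t=viewer.capture("top");pickle.dump(t,open("top2.pkl","wb"))
b=t["img"][90:240,200:390,::-1]
cv2.imwrite("pics/s6.png",cv2.resize(cv2.hconcat([a,b]),None,fx=2.1,fy=2.1,interpolation=cv2.INTER_CUBIC))
```

```text
[0.61266274 0.19223529 0.14815199] 0.0003745151647425905
```

View pics/s6.png

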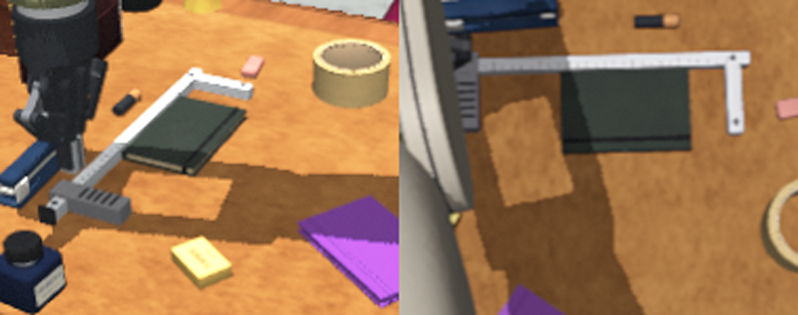

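The notebook lies flush against the rail, with its spine edge at crop (562..690,68). The gripper is shut, left of the sliding stop. Now down and push right.

drive_tool(
  slide=[
    [0, 0, 0.03],
    [0, 0, 0.025],
    [0, 0, 0.011],
    [0, 0, 0],
    [0, 0.008, 0],
    [0, 0.008, 0],
    [0, 0.008, 0],
    [0, 0, 0],
  ],
  dr=[
    [0, 0, 0],
    [0, 0, 0],
    [0, 0, 0],
    [0, 0, 0],
    [0, 0, 0],
    [0, 0, 0],
    [0, 0, 0],
    [0, 0, 0],
  ],
)

```text
clock: 12.75
ee_pos: [0.6138, 0.1681, 0.0825]
tool_rot: [3.141, 0.052, 0.001]
wrist_force: [1.0, 0.5, 0.6]
gripper_width: 0.0003
finger_force: 0.0
```

drive_tool(
  slide=[
    [0, 0.008, 0],
    [0, 0.008, 0],
    [0, 0.008, 0],
    [0, 0.008, 0],
    [0, 0.008, 0],
  ],
  dr=[
    [0, 0, 0],
    [0, 0, 0],
    [0, 0, 0],
    [0, 0, 0],
    [0, 0, 0],
  ],
)

```text
clock: 13.38
ee_pos: [0.6148, 0.1285, 0.0819]
tool_rot: [-3.141, -0.053, -0.0]
wrist_force: [0.4, 1.0, 1.5]
gripper_width: -0.0002
finger_force: 0.7
```

drive_tool(
  slide=[
    [0, 0.006, 0],
    [0, 0.006, 0],
    [0, 0.006, 0],
    [0, 0.006, 0],
    [0, 0.006, 0],
    [0, 0.006, 0],
    [0, 0.006, 0],
    [0, 0.006, 0],
    [0, 0.006, 0],
  ],
  dr=[
    [0, 0, 0],
    [0, 0, 0],
    [0, 0, 0],
    [0, 0, 0],
    [0, 0, 0],
    [0, 0, 0],
    [0, 0, 0],
    [0, 0, 0],
    [0, 0, 0],
  ],
)

```text
clock: 14.5
ee_pos: [0.6166, 0.0748, 0.0819]
tool_rot: [-3.141, -0.053, -0.0]
wrist_force: [0.0, 2.8, 0.6]
gripper_width: -0.0001
finger_force: 1.2
```

drive_tool(
  slide=[
    [0, 0.004, 0],
    [0, 0.003, 0],
    [0, 0, 0],
  ],
  dr=[
    [0, 0, 0],
    [0, 0, 0],
    [0, 0, 0],
  ],
)

```text
clock: 14.88
ee_pos: [0.6167, 0.0677, 0.0818]
tool_rot: [3.141, 0.053, -0.001]
wrist_force: [0.8, -0.2, -0.1]
gripper_width: -0.0001
finger_force: 0.0
```

Run:
```python
from rig import r, viewer
from h import *
o=r.get_obs();print(o["ee_pos"],o["wrist_force"])
c=viewer.capture("side");cv2.imwrite("pics/s7.png",cv2.resize(c["img"][140:260,180:340,::-1],None,fx=4,fy=4,interpolation=cv2.INTER_CUBIC))
```

```text
[0.61671193 0.06765695 0.08178654] [ 0.79587383 -0.16800732 -0.06029832]
```

View pics/s7.png

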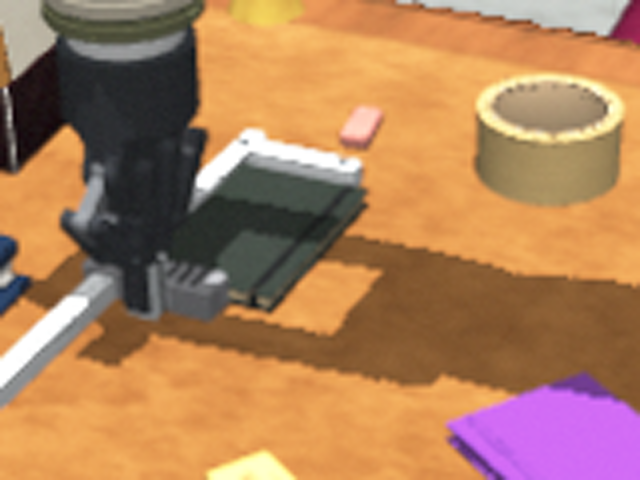

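The stop, crop (200,290), is carrying the notebook, which is almost at the fixed stop. I've used all ten views, so I'll finish by force and numeric checks.

drive_tool(
  slide=[
    [0, 0.002, 0],
    [0, 0.002, 0],
    [0, 0, 0],
  ],
  dr=[
    [0, 0, 0],
    [0, 0, 0],
    [0, 0, 0],
  ],
)

```text
clock: 15.3
ee_pos: [0.6167, 0.064, 0.0817]
tool_rot: [3.141, 0.053, -0.001]
wrist_force: [-0.2, 1.4, -0.8]
gripper_width: -0.0001
finger_force: 0.7
```

drive_tool(
  slide=[
    [0, 0.002, 0],
    [0, 0, 0],
  ],
  dr=[
    [0, 0, 0],
    [0, 0, 0],
  ],
)

```text
clock: 15.55
ee_pos: [0.6168, 0.0619, 0.0817]
tool_rot: [3.141, 0.053, -0.001]
wrist_force: [-0.4, 1.0, -0.6]
gripper_width: -0.0003
finger_force: 0.6
```

drive_tool(
  slide=[
    [0, 0.001, 0],
    [0, 0, 0],
  ],
  dr=[
    [0, 0, 0],
    [0, 0, 0],
  ],
)

```text
clock: 15.8
ee_pos: [0.617, 0.061, 0.0818]
tool_rot: [3.141, 0.053, -0.0]
wrist_force: [-1.8, 1.5, -0.0]
gripper_width: 0.0002
finger_force: 0.7
```

drive_tool(
  slide=[
    [0, 0.001, 0],
    [0, 0, 0],
  ],
  dr=[
    [0, 0, 0],
    [0, 0, 0],
  ],
)

```text
clock: 16.05
ee_pos: [0.6171, 0.06, 0.0819]
tool_rot: [3.141, 0.053, 0.0]
wrist_force: [-0.6, 1.5, -0.6]
gripper_width: -0.0001
finger_force: 0.8
```

drive_tool(
  slide=[
    [0, 0.001, 0],
    [0, 0, 0],
  ],
  dr=[
    [0, 0, 0],
    [0, 0, 0],
  ],
)

```text
clock: 16.3
ee_pos: [0.6172, 0.059, 0.0819]
tool_rot: [3.141, 0.053, 0.0]
wrist_force: [-0.9, 1.2, -0.8]
gripper_width: 0.0002
finger_force: 0.7
```

drive_tool(
  slide=[
    [0, 0.001, 0],
    [0, 0, 0],
  ],
  dr=[
    [0, 0, 0],
    [0, 0, 0],
  ],
)

```text
clock: 16.55
ee_pos: [0.6172, 0.058, 0.0819]
tool_rot: [3.141, 0.053, 0.0]
wrist_force: [-0.3, 2.5, -0.9]
gripper_width: -0.0
finger_force: 0.7
```

drive_tool(
  slide=[
    [0, 0.001, 0],
    [0, 0, 0],
  ],
  dr=[
    [0, 0, 0],
    [0, 0, 0],
  ],
)

```text
clock: 16.8
ee_pos: [0.6173, 0.057, 0.0819]
tool_rot: [3.141, 0.053, 0.0]
wrist_force: [-0.6, 1.0, -1.1]
gripper_width: -0.0
finger_force: 0.7
```

drive_tool(
  slide=[
    [0, 0.001, 0],
    [0, 0, 0],
  ],
  dr=[
    [0, 0, 0],
    [0, 0, 0],
  ],
)

```text
clock: 17.05
ee_pos: [0.6173, 0.0561, 0.0819]
tool_rot: [-3.141, -0.053, -0.0]
wrist_force: [-1.8, 0.9, -0.6]
gripper_width: 0.0004
finger_force: 1.1
```

drive_tool(
  slide=[
    [0, 0.001, 0],
    [0, 0.001, 0],
    [0, 0, 0],
  ],
  dr=[
    [0, 0, 0],
    [0, 0, 0],
    [0, 0, 0],
  ],
)

```text
clock: 17.42
ee_pos: [0.6173, 0.0556, 0.0819]
tool_rot: [-3.139, -0.054, -0.0]
wrist_force: [0.1, 10.2, -0.7]
gripper_width: 0.0001
finger_force: 4.9
```

drive_tool(
  slide=[
    [0, 0.001, 0],
    [0, 0, 0],
  ],
  dr=[
    [0, 0, 0],
    [0, 0, 0],
  ],
)

```text
clock: 17.68
ee_pos: [0.6173, 0.0554, 0.082]
tool_rot: [-3.138, -0.054, -0.0]
wrist_force: [-1.3, 14.1, -0.5]
gripper_width: -0.0004
finger_force: 6.7
```

drive_tool(
  slide=[
    [0, 0.001, 0],
    [0, 0, 0],
  ],
  dr=[
    [0, 0, 0],
    [0, 0, 0],
  ],
)

```text
clock: 17.92
ee_pos: [0.6173, 0.0552, 0.082]
tool_rot: [-3.137, -0.054, -0.0]
wrist_force: [0.2, 16.1, 0.3]
gripper_width: 0.0
finger_force: 8.5
```

drive_tool(
  slide=[
    [0, 0.001, 0],
    [0, 0, 0],
  ],
  dr=[
    [0, 0, 0],
    [0, 0, 0],
  ],
)

```text
clock: 18.18
ee_pos: [0.6173, 0.055, 0.082]
tool_rot: [-3.135, -0.055, -0.0]
wrist_force: [-0.9, 21.5, 0.0]
gripper_width: 0.0001
finger_force: 10.3
```

Run:
```python
from rig import r, viewer
from h import *
o=r.get_obs();print(o["ee_pos"],o["wrist_force"])
c=viewer.capture("top");im=c["img"];pickle.dump(c,open("top3.pkl","wb"))
for row in (130,135,140,145,150,155):
    print(row,[int(v) for v in im[row,270:372].mean(1)])
```

```text
[0.61725478 0.05496956 0.0819652 ] [-0.85800487 21.45899792  0.02563018]
130 [113, 115, 117, 116, 116, 115, 118, 118, 120, 120, 113, 106, 105, 106, 106, 106, 105, 103, 103, 102, 94, 83, 80, 72, 58, 46, 34, 26, 17, 13, 15, 29, 54, 73, 80, 112, 157, 180, 183, 182, 182, 183, 182, 157, 107, 139, 180, 184, 183, 182, 183, 181, 161, 109, 48, 26, 30, 31, 31, 30, 31, 31, 30, 31, 33, 30, 34, 44, 53, 55, 53, 53, 53, 52, 54, 54, 55, 55, 55, 55, 55, 54, 54, 52, 54, 107, 184, 221, 222, 218, 218, 217, 199, 141, 105, 107, 108, 108, 107, 108, 109, 109]
135 [165, 165, 166, 167, 167, 167, 169, 169, 171, 172, 172, 173, 174, 176, 177, 178, 178, 179, 180, 181, 182, 183, 183, 183, 184, 184, 185, 185, 185, 186, 186, 187, 187, 186, 183, 167, 159, 177, 182, 182, 182, 183, 182, 159, 104, 121, 167, 182, 183, 182, 183, 183, 174, 139, 71, 27, 29, 33, 30, 33, 31, 31, 31, 31, 30, 31, 33, 42, 54, 55, 55, 55, 55, 54, 55, 55, 55, 55, 56, 56, 55, 56, 55, 54, 49, 95, 180, 221, 223, 219, 218, 216, 199, 148, 109, 106, 109, 110, 108, 111, 113, 112]
140 [168, 168, 167, 167, 168, 168, 169, 169, 169, 170, 172, 173, 173, 174, 
[... 1142 characters left out ...]
99, 199, 192, 159, 83, 26, 30, 32, 31, 31, 32, 28, 31, 32, 30, 31, 29, 33, 43, 53, 54, 54, 53, 54, 54, 53, 53, 53, 54, 53, 54, 54, 55, 54, 50, 53, 106, 186, 223, 221, 212, 214, 220, 201, 147, 112, 109, 106, 103, 105, 110, 115]
155 [166, 164, 164, 161, 159, 157, 154, 153, 152, 149, 143, 137, 127, 118, 111, 105, 101, 96, 91, 87, 87, 90, 96, 109, 122, 136, 141, 140, 137, 134, 130, 131, 139, 147, 142, 135, 163, 194, 203, 203, 202, 204, 202, 186, 141, 132, 179, 203, 204, 204, 204, 204, 196, 161, 81, 16, 18, 19, 20, 16, 20, 16, 16, 18, 18, 16, 20, 17, 21, 25, 29, 30, 29, 29, 32, 32, 32, 34, 35, 35, 32, 32, 33, 31, 31, 34, 49, 78, 100, 99, 100, 104, 109, 115, 118, 118, 116, 115, 116, 118, 117, 116]
```

The force rose to 21 N with no more travel, and the book's right edge (col 354) meets the fixed stop (col 355). The row is snug. I'll retreat left, then up and away to check.

drive_tool(
  slide=[
    [0, -0.01, 0],
    [0, -0.02, 0],
    [0, 0, -0.05],
    [0, 0, -0.06],
    [-0.03, 0, -0.05],
    [-0.05, -0.03, 0],
    [-0.05, -0.03, 0],
    [-0.05, -0.03, 0],
    [-0.03, -0.04, 0],
    [0, -0.04, 0],
  ],
  dr=[
    [0, 0, 0],
    [0, 0, 0],
    [0, 0, 0],
    [0, 0, 0],
    [0, 0, 0],
    [0, 0, 0],
    [0, 0, 0],
    [0, 0, 0],
    [0, 0, 0],
    [0, 0, 0],
  ],
)

```text
clock: 19.48
ee_pos: [0.3989, 0.2452, 0.2424]
tool_rot: [-3.141, -0.054, -0.002]
wrist_force: [0.9, -0.1, 0.9]
gripper_width: 0.0001
finger_force: 0.0
```

drive_tool(
  slide=[
    [0, -0.05, 0],
    [0, -0.05, 0],
    [0, -0.05, 0],
    [0, 0, 0],
  ],
  dr=[
    [0, 0, 0],
    [0, 0, 0],
    [0, 0, 0],
    [0, 0, 0],
  ],
)

```text
clock: 19.98
ee_pos: [0.3947, 0.3969, 0.2417]
tool_rot: [-3.141, -0.058, -0.0]
wrist_force: [1.3, -1.5, -0.3]
gripper_width: 0.0003
finger_force: 0.0
```

Run:
```python
from rig import r, viewer
from h import *
o=r.get_obs();print(o["ee_pos"],o["wrist_force"])
c=viewer.capture("top");im=c["img"]
c0=pickle.load(open("top.pkl","rb"))
nb=big(((im.max(2)<85)*255).astype(np.uint8),(265,112,375,185))
w=ray(c,nb.reshape(-1,2),.012)[:,:2].astype(np.float32);R=cv2.minAreaRect(w);print(R,cv2.boundingRect(nb))
for col in(296,305,315,325,335,345,352): print(col,[int(v) for v in im[114:134,col].mean(1)])
for row in(130,138,146,155): print(row,[int(v) for v in im[row,268:302].mean(1)],[int(v) for v in im[row,348:364].mean(1)])
d=cv2.absdiff(im,c0["img"]).max(2)
for n,(x0,y0,x1,y1) in dict(battery=(308,94,338,106),stapler=(215,84,280,108),eraser=(376,132,404,150),match=(198,182,232,215),tape=(372,172,424,222),ink=(155,126,190,158)).items(): print(n,np.mean(d[y0:y1,x0:x1]>40).round(3))
```

```text
[0.39470113 0.39693633 0.24169049] [ 1.3226263  -1.54497993 -0.29261503]
((0.6053072214126587, -0.04328315705060959), (0.09109770506620407, 0.15651698410511017), 1.997347116470337) (286, 122, 71, 41)
296 [131, 141, 190, 232, 239, 239, 241, 238, 167, 78, 62, 61, 61, 61, 62, 62, 62, 63, 64, 64]
305 [124, 160, 215, 236, 238, 238, 239, 234, 163, 70, 59, 63, 66, 64, 64, 64, 64, 63, 65, 65]
315 [128, 178, 235, 241, 239, 234, 232, 213, 144, 75, 62, 62, 63, 64, 63, 63, 65, 65, 65, 65]
325 [130, 179, 234, 242, 239, 232, 228, 176, 102, 69, 64, 64, 64, 65, 64, 65, 64, 64, 64, 66]
335 [149, 202, 236, 241, 241, 245, 240, 170, 78, 64, 63, 62, 63, 63, 63, 62, 63, 63, 63, 64]
345 [172, 232, 241, 239, 239, 242, 235, 167, 76, 59, 63, 65, 65, 65, 66, 64, 65, 65, 65, 65]
352 [173, 236, 241, 239, 241, 238, 205, 126, 67, 61, 62, 62, 63, 63, 63, 63, 64, 65, 64, 64]
130 [117, 118, 118, 119, 120, 123, 125, 125, 126, 127, 127, 125, 121, 127, 143, 159, 170, 172, 172, 173, 172, 171, 169, 170, 170, 148, 85, 57, 62, 64, 64, 64, 65, 64] [66, 64, 65, 65, 64, 63, 63, 123, 204, 240, 241, 237, 237, 236, 218, 159]
138 [123, 125, 127, 126, 122, 119, 116, 117, 118, 121, 124, 127, 127, 128, 136, 155, 172, 172, 170, 171, 170, 170, 169, 169, 169, 147, 90, 62, 65, 66, 65, 67, 66, 66] [66, 66, 66, 66, 66, 64, 59, 110, 198, 238, 241, 238, 236, 235, 222, 184]
146 [123, 123, 124, 122, 121, 125, 128, 131, 129, 127, 124, 122, 122, 121, 128, 154, 176, 179, 178, 178, 178, 178, 178, 179, 179, 161, 111, 68, 63, 65, 65, 66, 67, 66] [64, 65, 66, 65, 65, 64, 61, 77, 146, 212, 235, 217, 189, 206, 229, 217]
155 [122, 120, 119, 117, 117, 119, 123, 127, 130, 132, 132, 131, 131, 131, 130, 131, 130, 128, 126, 124, 125, 125, 125, 127, 126, 119, 95, 63, 50, 51, 50, 51, 51, 49] [41, 40, 41, 38, 39, 40, 39, 39, 58, 91, 113, 115, 114, 118, 124, 129]
battery 0.0
stapler 0.0
eraser 0.0
match 0.083
tape 0.0
ink 0.0
```

Run:
```python
from rig import viewer, finish_job
from h import *
def f(c):
    h=cv2.cvtColor(c["img"],cv2.COLOR_RGB2HSV)
    return cv2.minAreaRect(big(((h[:,:,0]>24)&(h[:,:,0]<34)&(h[:,:,2]>100)).astype(np.uint8)*255,(195,178,235,218)))
a=f(pickle.load(open("top.pkl","rb")));b=f(viewer.capture("top"));print(a,b)
if np.hypot(*np.subtract(a[0],b[0]))<2: print(finish_job())
```

```text
((214.84762573242188, 198.06008911132812), (14.740241050720215, 23.191312789916992), 31.607501983642578) ((214.73529052734375, 198.05882263183594), (14.802423477172852, 23.239038467407227), 32.47119140625)
the job is handed in; nothing more can be done
None
```

The job is handed in: the black notebook's spine lies along the rail to within about 1 mm, with no gap visible at the fixed stop or the sliding stop, and the other things on the desk did not move. On my first approach the fingertips rode on top of the notebook and dragged it, so I backed off and finished by pushing on its edge.

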